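# Clamp a board in the drilling jig with the ratchet lever

### The arm

A 6-joint arm with a two-finger parallel gripper is mounted at the origin on the work surface. World frame = base frame: x ahead of the robot, y to its left, z up, the work surface at z = 0. Lengths are in m, angles in rad, forces in N, time in s.
With the tool pointing down it reaches from about 0.25 to 0.725 m from the base axis. Payload 9.7 kg.
Tool frame: the origin (TCP) lies at the very end of the fingers, on their centre line; the grasp point (between the pads) lies 19 mm behind it; z points along the fingers, y is the direction in which the jaws open and shut (so a half turn about z gives the same grasp; the last joint's range is limited). The gripper opens to 85 mm and grips with 20 to 120 N. Pads are 22 mm wide; open, the fingers measure 114 mm over their backs; the gripper's body (76 mm by 85 mm) begins 54 mm behind the grasp point. The pads swing forward as they close: fully open they stand 13 mm farther back than shut.
Start: joints at [1.319, 0.087, 0.176, 1.66, 0, 1.571], TCP at [0.137, 0.533, 0.231] pointing down, gripper open.
Joint ranges: [-3.13, 3.13], [-0.85, 1.81], [-1.15, 1.24], [-2.2, 2.28], [-1.44, 1.52], [-3.14, 3.14]. Speed limits (rad/s): [2.22, 2.22, 2.57, 3.14, 3.14, 3.14].

### API

Orientations are given as a unit quaternion [x, y, z, w].
In Python, from rig import * gives the robot as it stands. The module is installed in compiled form; this text tells all that it offers.
- The arm moves only by the tool move_arm, never from a script. Its argument "steps" is one flat list of numbers, 7 for each row, row after row: the finger opening in cm, from 0 to 8.54, then the shift along the tool's x, y, z in cm, then the turn, a rotation vector about the tool's x, y, z in rad. A call has 1 to 12 rows; each row shifts and turns the commanded pose from where the row before left it, along the tool's axes as they then stand; what a row does not reach is not made up. A row lasts 1/8 s, in which the tool goes at most 62.5 mm and 10.7 degrees, less where a joint would pass 70% of its speed; a pose out of reach is approached as far as the arm can. A call with a gripper value outside its range is refused whole. The fingers move at their own pace and stop on an object; "newtons" is the grip in N (left out, the last holds). Time passes only in rows, so rows that do not move let the fingers close. It gives the time, the measured TCP pose, the force and the opening at its end, in the units of the state.
- read_state(): the state, without advancing time (a new reading comes with each control period).
- capture(name): name is "scene" or "top" or "wrist"; returns a dict with "frame" (420x560x3 uint8, red, green, blue), "z_map" (420x560 float32, m along the optical axis (not along the pixel's ray), 0 where there is no reading), "camera_matrix" (3x3 intrinsics, pixels), "R" (3x3) and "t" (3): a world point X has camera coordinates R X + t; the wrist camera has in their place "T_tool_cam" (4x4, takes a point from camera to tool coordinates, whose origin is the TCP and whose axes are the flange's). Camera axes: x right, y down, z forward; pixel columns grow to the right and rows downward; lengths in m; the calibration is good to about 2 mm. The wrist camera is an equidistant fisheye: a pixel r from the principal point sees the ray r / f radians off the axis. A picture is of the moment at which its call begins: read the wrist's pose just before it.
- close_job(): hands the job in, once; it reports no verdict.
The state is a dict: "clock": time; "joint_positions": joint angles; "joint_vel": joint speeds; "joint_torque": joint torques, N m; "ee_pos": TCP position; "tcp_rot": TCP orientation; "contact_force": force on the tool from outside, world axes, zero at the start; "torque": the same for the moment, N m; "opening": opening from 0.0 (shut) to 1.0 (fully open).
Only numpy, scipy, OpenCV 4.12 (cv2) and the standard library are available. Lean on these libraries where they do the work, as an engineer would, in place of code of your own. Each camera call takes 0.05 s, during which the arm holds its last target.

### The job

Push the pine board home in the drilling jig, flush along the fence and up against the end stop, then clamp it there with the hold-down's orange ratchet lever: there is little room before the drill-guide column, so lift the lever off its serrations, swing it back, let it drop in again and turn on clockwise, as often as it takes, until it pulls up firm at about 0.9 N m. Do not dent the board by over-tightening, do not force the lever against the column, leave the lever down in its serrations, let go, and leave the other things on the bench alone.

Things in the scene. Friction and masses are not known exactly. Their poses are not given: they have to be found in the camera images.
- jig: drilling jig, fixed: grey base plate 250 x 530 mm, 18 mm thick. Origin on the bench top under it; +x across the board, away from the robot, into the fence; +y along the fence to the end stop. Aluminium fence 40 mm tall over the plate, face at x = 34 mm, y -250 to 215. Grey end stop: face at y = 155 mm, x -24 to 34, 36 mm tall. Hold-down screw axis at x = 0, y = 60 mm
- guide: drill guide fixed on the jig, same origin and axes as jig: two steel columns of 14 mm diameter, 205 mm tall above the bench, at x = -52, y = 120 mm (front column, which blocks the lever) and x = 66, y = 120 mm, joined by an aluminium crosshead at heights 76 to 133 mm that bridges the board
- jig_corner (a point): the jig's reference corner: where fence face and end-stop face meet, at the top of the base plate
- clamp: fixed part of the hold-down, on the jig with the same axes and (to 1 mm) origin: steel post of 20 mm diameter at x = 66, y = 10 mm, top 199 mm above the bench; grey arm from it diagonally to the screw, 97 to 132 mm above the bench
- board: loose pine board lying on the base plate, 64 mm wide (x), 360 mm long (y), 28 mm thick, 0.36 kg; origin: centre of its underside; +y along it to the end stop. At the start it lies 2 to 6 cm short of the stop and 3 to 12 mm off the fence, under the pad and between the guide columns; it slides with 1.5 to 4 N
- board_corner (a point): bottom corner of the board that belongs in jig_corner (its fence side, stop end)
- pad: orange swivel pad, 32 mm dia., under the screw; origin: centre of its underside, at the start 1.3 to 2.9 mm over the board. Sinks 1.2 mm per rad of screw. Lever resistance while turning (0.1 to 0.15 less when paused): 0.56 N m until the pad bites, then rising by 0.5 N m per rad; firm from 0.75 (13.6 N at lever_grip), board dented above 1.1 N m (20 N). Self-locking. Firm takes 1.5 to 2.8 rad of screw turn in all, it varies
- lever_grip (a point): centre of the orange lever's handle, 55 mm from the screw axis, 175 mm above the bench: grip here from above. Handle 13 mm wide, 15 mm thick, flat-sided, running out from the hub (18 to 86 mm from the axis), rising 10 degrees outward, ending in an 18 mm ball 95 mm out. This frame's -x points outward along the handle (level), z up
- lever_axis (a point): point on the vertical screw axis in the lever's hub (37 mm dia.), level with lever_grip, same axes. Clockwise seen from above tightens. At the start the handle points along jig -x or up to 0.4 rad from it towards +y; turned clockwise it meets the front guide column at 0.67 rad from jig -x towards +y; from there it is free anticlockwise for 2.8 rad, up to the post
- lever_lift (a joint): lift of the lever off its serrations, m: 0 = down in them, 0.008 = fully up, clear above 0.005. Spring 3.6 N (down) to 6 N (up) plus 1.3 N weight. Lifted it swings without turning the screw; let go it drops into the next of 12 serrations (0.52 rad apart), shifting up to 0.26 rad, then drives the screw with 0.1 rad play and 0.08 rad give. Ease it back before lifting. It sinks with the screw: follow it down
- lever (a joint): angle of the lever relative to the screw, rad, 0 at the start; changes only when the lever is lifted (but for 0.1 rad of play and give), positive = swung back anticlockwise (seen from above)
- pencil: flat red carpenter's pencil, 12 x 160 x 7 mm, loose on the jig's base plate near the front edge; a bystander
- square: try square with dark wooden stock and steel blade, loose on the bench; a bystander
- glue: white glue bottle with red cap, 60 mm wide, 170 mm tall, standing loose; a bystander
- earmuffs: yellow ear defenders, loose; a bystander
- offcut: pine offcut 64 x 85 x 28 mm, loose; a bystander
- tape: grey tape measure, 70 x 36 x 66 mm, loose; a bystander

How it is judged:
On the way, in this order (a step that is already met when the one before it is completed fails the run):
1. the board lies home against fence and end stop, before it is clamped (horizontal distance between board_corner and jig_corner below 0.003 m and angle between the y axis of board and the y axis of jig, either way round below 0.012 rad and contact force between pad and board below 5 N), for 0.2 s.
2. the lever has been lifted, swung back by at least 0.6 rad on the screw and is down in its serrations again (value of joint lever_lift below 0.0012 m and value of joint lever above 0.6 rad), for 0.1 s.
3. the pad presses the board firmly (at least 150 N) (contact force between pad and board above 150 N), for 0.2 s.
At the end, for the whole second after the job is handed in: The board's corner is within 3 mm of the jig's reference corner and the board within 0.012 rad of the fence's direction, the pad presses it with 150 to 480 N (about 0.74 to 1.1 N m at the lever), the lever is down in its serrations (lift under 1.2 mm) and at rest, and the robot has let go (horizontal distance between board_corner and jig_corner below 0.003 m and angle between the y axis of board and the y axis of jig, either way round below 0.012 rad and value of joint lever_lift below 0.0012 m and contact force between pad and board above 150 N and linear speed of board below 0.01 m/s and velocity of joint lever between -0.05 and 0.05 rad/s); the robot touches nothing.
It fails at once if the board is dented: the pad presses it with more than 480 N (over 1.1 N m at the lever) (contact force between pad and board above 480 N).
It fails at once if the lever is forced against a drill-guide column with more than 20 N (contact force between lever and guide above 20 N).
It fails at once if a bystander is moved by more than 30 mm (distance of any of pencil, square, glue, earmuffs, offcut, tape from where it was at the start of the episode above 0.03 m).
It also fails if it takes over 72 s, if anything falls off the work surface, if the arm or the gripper's body presses on something with over 40 N, if the wrist force passes 120 N, or if a joint passes its speed limit or range.

## Working session

There is one attempt and no reset: what is moved stays moved. The work goes in short steps, Python scripts to look and compute and a tool call to move; the robot and the scene stay as the last step left them, time stands still between calls to the robot, and variables do not carry over. Pictures are saved under pics/ and viewed, and the job is handed in when it is done.

Besides the shell and the picture viewer there is one more tool, called after "Request:" as a command line: name --argument value ..., lists and objects as JSON in quotes. move_arm: Moves the arm, as the interface text tells. Its arguments: {"type":"object","properties":{"steps":{"type":"array"},"newtons":{"type":"number"}},"required":["steps"]}

```bash
mkdir -p pics; python3 - <<'E'
from rig import *
import cv2,numpy as np
s=read_state();print({k:np.round(v,3).tolist() for k,v in s.items()})
for n in ["scene","top","wrist"]:
    c=capture(n);cv2.imwrite(f"pics/{n}0.png",c["frame"][:,:,::-1]);np.savez(f"{n}0.npz",**c)
    print(n,c["camera_matrix"].round(1).tolist(),{k:np.round(c[k],3).tolist() for k in c if k in("R","t","T_tool_cam")})
E
```

```text
{'clock': 0.0, 'joint_positions': [1.319, 0.087, 0.175, 1.66, 0.0, 1.571], 'joint_vel': [0.001, 0.001, 0.0, 0.001, -0.0, -0.001], 'joint_torque': [-0.0, -52.04, 46.48, 0.017, -0.0, -0.0], 'ee_pos': [0.137, 0.532, 0.231], 'tcp_rot': [0.126, 0.992, -0.001, -0.0], 'contact_force': [-0.001, -0.178, -0.095], 'torque': [-0.014, 0.022, 0.028], 'opening': 1.0}
scene [[410.8, 0.0, 279.4], [0.0, 410.8, 210.5], [0.0, 0.0, 1.0]] {'R': [[0.135, 0.991, 0.021], [0.692, -0.079, -0.718], [-0.709, 0.112, -0.696]], 't': [-0.085, -0.268, 1.614]}
top [[452.5, 0.0, 288.7], [0.0, 452.5, 206.9], [0.0, 0.0, 1.0]] {'R': [[0.026, -0.999, -0.023], [-0.993, -0.023, -0.12], [0.119, 0.025, -0.993]], 't': [0.003, 0.492, 1.301]}
wrist [[325.2, 0.0, 277.4], [0.0, 325.2, 206.9], [0.0, 0.0, 1.0]] {'T_tool_cam': [[-0.0, -0.956, -0.292, 0.075], [1.0, -0.0, -0.0, -0.0], [-0.0, -0.292, 0.956, -0.142], [0.0, 0.0, 0.0, 1.0]]}
```

View pics/scene0.png

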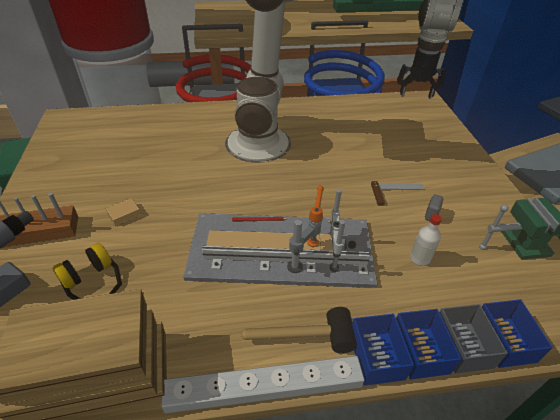

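View pics/top0.png

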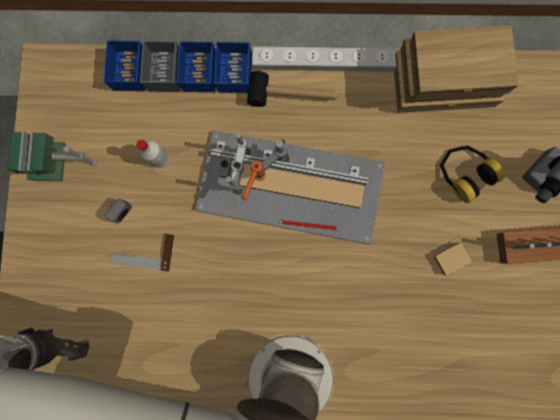

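View pics/wrist0.png

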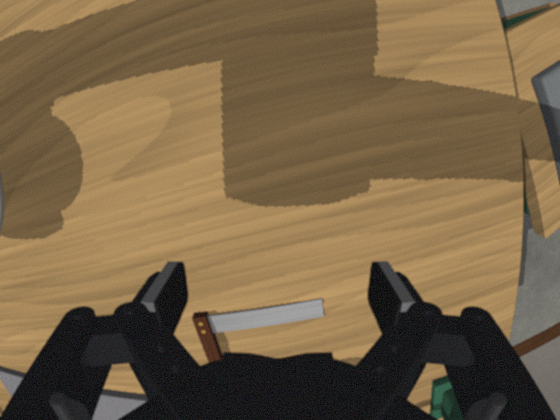

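```bash
python3 - <<'E'
import cv2
a=cv2.imread("pics/top0.png")[120:255,185:395];cv2.imwrite("pics/topc.png",cv2.resize(a,None,fx=3.7,fy=3.7,interpolation=cv2.INTER_CUBIC))
a=cv2.imread("pics/scene0.png")[175:295,175:390];cv2.imwrite("pics/scenec.png",cv2.resize(a,None,fx=3.7,fy=3.7,interpolation=cv2.INTER_CUBIC))
E
```

```text
(no output)
```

View pics/topc.png

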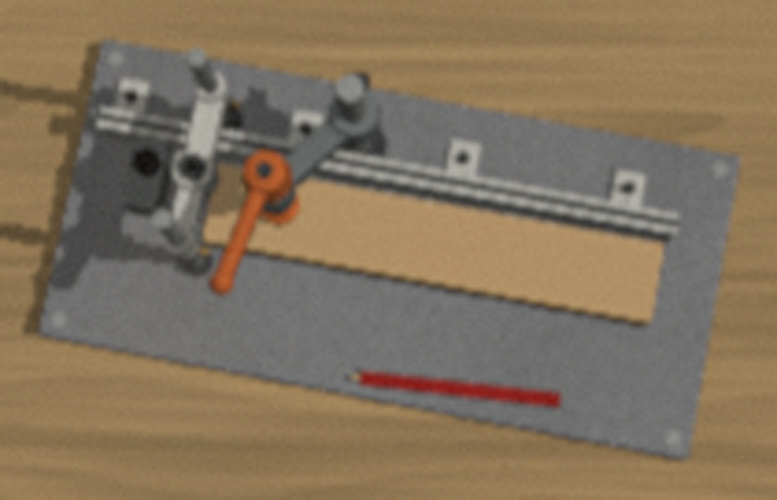

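View pics/scenec.png

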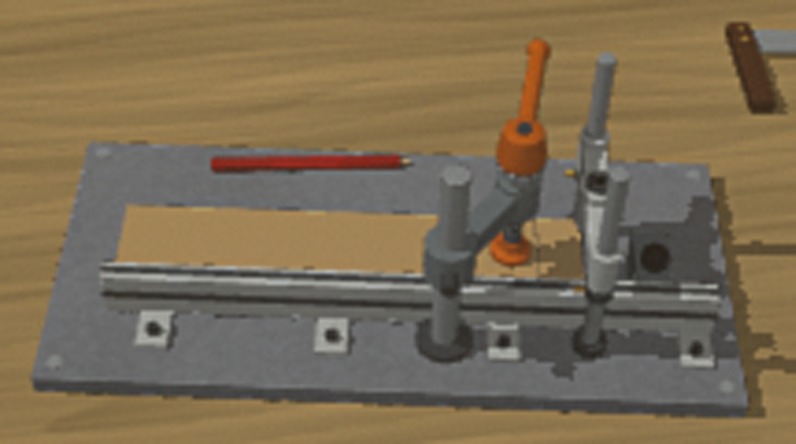

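```bash
cat > h.py <<'E'
import numpy as np,cv2
from scipy.spatial.transform import Rotation as Ro
def ray(c,uv,pose=None):
    K=c["camera_matrix"];uv=np.asarray(uv,float)
    d=np.array([(uv[0]-K[0,2])/K[0,0],(uv[1]-K[1,2])/K[1,1],1.])
    if pose is None:
        R,t=c["R"],c["t"];return -R.T@t,R.T@d
    r=np.hypot(d[0],d[1]);d=np.array([d[0]/r*np.sin(r),d[1]/r*np.sin(r),np.cos(r)]) if r>0 else d
    T=c["T_tool_cam"];Rt=Ro.from_quat(pose[1]).as_matrix()
    return Rt@T[:3,3]+pose[0],Rt@(T[:3,:3]@d)
def onz(c,uv,z,pose=None):
    o,d=ray(c,uv,pose);return (o+d*(z-o[2])/d[2])
def proj(c,X,pose=None):
    K=c["camera_matrix"];X=np.asarray(X,float)
    if pose is None:
        p=c["R"]@X+c["t"];return np.array([K[0,0]*p[0]/p[2]+K[0,2],K[1,1]*p[1]/p[2]+K[1,2]])
    T=c["T_tool_cam"];Rt=Ro.from_quat(pose[1]).as_matrix()
    p=T[:3,:3].T@(Rt.T@(X-pose[0])-T[:3,3]);r=np.hypot(p[0],p[1]);th=np.arctan2(r,p[2])
    return np.array([K[0,0]*th*p[0]/r+K[0,2],K[1,1]*th*p[1]/r+K[1,2]])
def fit(L,W): # 2d rigid: W=R L+t
    L=np.array(L,float);W=np.array(W,float)[:,:2];l=L-L.mean(0);w=W-W.mean(0)
    a=np.arctan2((l[:,0]*w[:,1]-l[:,1]*w[:,0]).sum(),(l*w).sum())
    R=np.array([[np.cos(a),-np.sin(a)],[np.sin(a),np.cos(a)]]);t=W.mean(0)-R@L.mean(0)
    return a,t,np.linalg.norm(L@R.T+t-W,axis=1)
E
python3 - <<'E'
from h import *
c=dict(np.load("top0.npz"))
f=lambda x,y:(x/3.7+185-.37,y/3.7+120-.37)
P=[((66,10),(350,86),.199),((66,120),(196,58),.205),((-52,120),(166,218),.205)]
W=[onz(c,f(*p[1]),p[2]) for p in P]
a,t,e=fit([np.array(p[0])/1e3 for p in P],W);print(a,t,e)
cs=[onz(c,f(*p),.018)[:2] for p in [(105,40),(738,157),(687,458),(40,335)]]
R=np.array([[np.cos(a),-np.sin(a)],[np.sin(a),np.cos(a)]])
for q in cs: print(q.round(4),((q-t)@R).round(4))
print('plate dirs',[np.arctan2(*(cs[i]-cs[j])[::-1]) for i,j in [(1,0),(2,3),(0,3),(1,2)]])
for n,p,z in [('hub',(265,170),.188),('ball',(220,284),.182),('b nr',(668,240),.046),('b nf',(648,325),.046),('b front',(205,241),.046)]:
    q=onz(c,f(*p),z)[:2];print(n,q.round(4),((q-t)@R).round(4))
E
```

```text
-0.1505421638146614 [0.57350458 0.03980041] [0.00069444 0.0007679  0.00146098]
[0.7225 0.2519] [0.1155 0.232 ]
[ 0.6352 -0.2659] [ 0.1068 -0.293 ]
[ 0.3916 -0.2259] [-0.14 -0.29]
[0.4775 0.2932] [-0.133   0.2362]
plate dirs [np.float64(-1.7377913476451774), np.float64(-1.7347423064377363), np.float64(-0.16714143369796203), np.float64(-0.16270857568134764)]
hub [0.5804 0.0992] [-0.0021  0.0598]
ball [0.499  0.1289] [-0.087   0.0769]
b nr [ 0.5611 -0.2059] [ 0.0246 -0.2448]
b nf [ 0.4934 -0.1907] [-0.0446 -0.2399]
b front [0.5523 0.1592] [-0.0388  0.1149]
```

Request:
move_arm --steps '[8.5,0,0,-2,0,0,-0.085,8.5,-3.9,-4.3,-0.5,0,0,0,8.5,-3.9,-4.3,-0.5,0,0,0,8.5,-3.9,-4.3,-0.5,0,0,0,8.5,-3.9,-4.3,-0.5,0,0,0,8.5,-3.9,-4.3,-0.5,0,0,0,8.5,-3.9,-4.3,-0.5,0,0,0,8.5,-3.9,-4.3,-0.5,0,0,0,8.5,-3.9,-4.3,-0.5,0,0,0,8.5,-3.9,-4.3,-0.5,0,0,0,8.5,-3.9,-4.3,-0.5,0,0,0,8.5,0,0,0,0,0,0]'

```text
clock: 1.65
ee_pos: [0.4515, 0.0409, 0.3006]
tcp_rot: [0.086, 0.996, -0.0, -0.001]
contact_force: [0.5, 0.7, -0.6]
opening: 1.001
```

```bash
cat >> h.py <<'E'
def snap(n,tag):
    from rig import read_state,capture
    s=read_state();pose=(np.array(s["ee_pos"]),np.array(s["tcp_rot"]));c=capture(n)
    cv2.imwrite(f"pics/{tag}.png",c["frame"][:,:,::-1])
    np.savez(f"{tag}.npz",p=pose[0],q=pose[1],**c);return c,pose,s
def load(tag):
    c=dict(np.load(f"{tag}.npz"));return c,(c["p"],c["q"])
E
python3 - <<'E'
from h import *
c,p,s=snap("wrist","w1");print(s["joint_positions"],p)
E
```

```text
[ 9.05804944e-02 -1.03689937e-01  1.23572638e-01  1.79922234e+00
 -4.25709975e-04  2.62608763e-01] (array([0.45149711, 0.04088722, 0.30060724]), array([ 8.59079723e-02,  9.96302884e-01, -3.11739914e-04, -5.35278032e-04]))
```

View pics/w1.png

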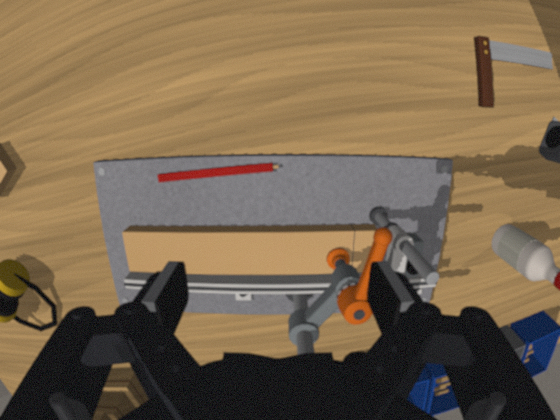

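```bash
python3 - <<'E'
import cv2
a=cv2.imread("pics/w1.png")[145:335,85:465];cv2.imwrite("pics/w1c.png",cv2.resize(a,None,fx=2.1,fy=2.1,interpolation=cv2.INTER_CUBIC))
a=cv2.imread("pics/w1.png")[190:330,290:460];cv2.imwrite("pics/w1d.png",cv2.resize(a,None,fx=4,fy=4,interpolation=cv2.INTER_CUBIC))
E
```

```text
(no output)
```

View pics/w1c.png

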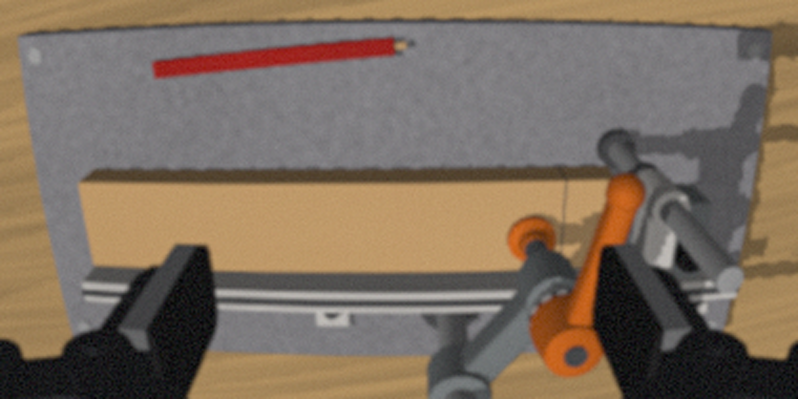

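View pics/w1d.png

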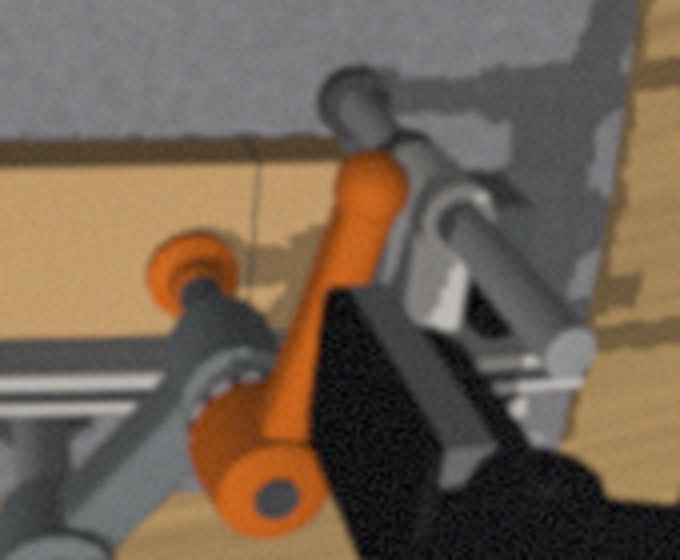

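```bash
python3 - <<'E'
from h import *
c,p=load("w1")
fc=lambda x,y:(x/2.1+85-.25,y/2.1+145-.25)
fd=lambda x,y:(x/4+290-.37,y/4+190-.37)
for n,uv,z in [('plateL',fc(20,35),.018),('plateR',fc(770,32),.018),('colbase',fd(352,93),.02),('coltop',fd(572,352),.205),('hub',fd(277,500),.19),('post',fc(462,385),.199),('bnear front top',fc(95,182),.046),('b front top right',fc(560,180),.046),('ball',fd(375,185),.183),('fenceface top L',fc(85,272),.058),('fence top R',fc(500,275),.058)]:
    print(n,np.round(uv,1),onz(c,uv,z,p).round(4))
E
```

```text
plateL [ 94.3 161.4] [ 0.3897 -0.2226  0.018 ]
plateR [451.4 160. ] [0.478  0.2928 0.018 ]
colbase [377.6 212.9] [0.5372 0.1694 0.02  ]
coltop [432.6 277.6] [0.5394 0.1688 0.205 ]
hub [358.9 314.6] [0.5742 0.0993 0.19  ]
post [304.8 328.1] [0.572  0.0457 0.199 ]
bnear front top [130.  231.4] [ 0.4965 -0.1782  0.046 ]
b front top right [351.4 230.5] [0.5457 0.1242 0.046 ]
ball [383.4 235.9] [0.4984 0.1287 0.183 ]
fenceface top L [125.2 274.3] [ 0.5562 -0.2032  0.058 ]
fence top R [322.8 275.7] [0.5994 0.0773 0.058 ]
```

```bash
python3 - <<'E'
from h import *
ct=dict(np.load("top0.npz"));c,p=load("w1");cs=dict(np.load("scene0.npz"))
f=lambda x,y:(x/3.7+185-.37,y/3.7+120-.37)
fs=lambda x,y:(x/3.7+175-.37,y/3.7+175-.37)
fd=lambda x,y:(x/4+290-.37,y/4+190-.37)
def tri(rs):
    A=0;b=0
    for o,d in rs:
        d=d/np.linalg.norm(d);M=np.eye(3)-np.outer(d,d);A=A+M;b=b+M@o
    X=np.linalg.solve(A,b);return X.round(4),[np.round(np.linalg.norm((np.eye(3)-np.outer(d,d)/(d@d))@(X-o)),4) for o,d in rs]
print('hub',tri([ray(ct,f(265,170)),ray(c,fd(277,500),p),ray(cs,fs(525,130))]))
print('ball',tri([ray(ct,f(220,284)),ray(c,fd(375,185),p),ray(cs,fs(539,48))]))
print('fcol',tri([ray(ct,f(166,218)),ray(c,fd(572,352),p),ray(cs,fs(605,60))]))
print('post',tri([ray(ct,f(350,86)),ray(cs,fs(456,174))]))
print('rcol',tri([ray(ct,f(196,58)),ray(cs,fs(615,174))]))
a=-.166;R=np.array([[np.cos(a),-np.sin(a)],[np.sin(a),np.cos(a)]])
for n,l,w in [('fcol',(-.052,.12),onz(c,fd(572,352),.205,p)),('fcolT',(-.052,.12),onz(ct,f(166,218),.205)),('rcol',(.066,.12),onz(ct,f(196,58),.205)),('post',(.066,.01),onz(ct,f(350,86),.199)),('hubT',(0,.06),onz(ct,f(265,170),.19)),('hubW',(0,.06),onz(c,fd(277,500),.19,p)),('rcolS',(.066,.12),onz(cs,fs(615,174),.205)),('postS',(.066,.01),onz(cs,fs(456,174),.199)),('fcolS',(-.052,.12),onz(cs,fs(605,60),.205))]:
    print(n,(w[:2]-R@np.array(l)).round(4))
E
```

```text
hub (array([0.5824, 0.1011, 0.1794]), [np.float64(0.001), np.float64(0.0001), np.float64(0.001)])
ball (array([0.4989, 0.1291, 0.1822]), [np.float64(0.0003), np.float64(0.0002), np.float64(0.0005)])
fcol (array([0.541 , 0.1676, 0.2036]), [np.float64(0.0021), np.float64(0.0019), np.float64(0.0003)])
post (array([0.6396, 0.0407, 0.1997]), [np.float64(0.0006), np.float64(0.0006)])
rcol (array([0.6561, 0.148 , 0.2042]), [np.float64(0.0011), np.float64(0.0011)])
fcol [0.5708 0.0419]
fcolT [0.5728 0.0385]
rcol [0.5712 0.0415]
post [0.5729 0.0412]
hubT [0.5701 0.0399]
hubW [0.5643 0.0401]
rcolS [0.572 0.039]
postS [0.5722 0.0425]
fcolS [0.5742 0.0403]
```

```bash
cat >> h.py <<'E'
A=-.166;O=np.array([.572,.0405]);RJ=np.array([[np.cos(A),-np.sin(A)],[np.sin(A),np.cos(A)]])
def toj(X): return RJ.T@(np.asarray(X)[:2]-O)
def tow(l): return RJ@np.asarray(l,float)+O
E
python3 - <<'E'
from h import *
c,p=load("w1")
hsv=cv2.cvtColor(c["frame"],cv2.COLOR_RGB2HSV)
m=((hsv[...,0]<22)&(hsv[...,0]>10)&(hsv[...,1]>90)&(hsv[...,2]>130)).astype(np.uint8)
m[:215]=0;m[290:]=0;m[:,:110]=0;m[:,390:]=0
n,l,st,_=cv2.connectedComponentsWithStats(m);k=1+np.argmax(st[1:,4]);m=l==k;print(st[k])
cols=[x for x in range(135,340,5)]
F=np.array([toj(onz(c,(x,np.where(m[:,x])[0].min()-.5),.046,p)) for x in cols])
B=np.array([toj(onz(c,(x,np.where(m[:,x])[0].max()+.5),.046,p)) for x in cols if not 130<x<195 and x<320])
print('front',np.polyfit(F[:,1],F[:,0],1),F[::10].round(4).tolist());print('back',np.polyfit(B[:,1],B[:,0],1))
E_=[toj(onz(c,(np.where(m[y])[0].min()-.5,y),.046,p)) for y in range(232,270,4)]
print('end',np.round(E_,4).tolist())
ct=dict(np.load("top0.npz"));hsv=cv2.cvtColor(ct["frame"],cv2.COLOR_RGB2HSV)
m=((hsv[...,0]<22)&(hsv[...,0]>10)&(hsv[...,1]>90)&(hsv[...,2]>150)).astype(np.uint8)
q=np.zeros_like(m);q[165:210,240:370]=m[165:210,240:370];n,l,st,_=cv2.connectedComponentsWithStats(q);k=1+np.argmax(st[1:,4]);q=l==k;print(st[k])
F=np.array([toj(onz(ct,(x,np.where(q[:,x])[0].max()+.5),.046)) for x in range(270,356,4)])
print('topfront',np.polyfit(F[:,1],F[:,0],1))
E_=[toj(onz(ct,(np.where(q[y])[0].max()+.5,y),.046)) for y in range(188,204,3)];print('topend',np.round(E_,4).tolist())
E
```

```text
[  123   230   267    60 10205]
front [-0.00452568 -0.03978958] [[-0.0383, -0.2201], [-0.0393, -0.1448], [-0.0397, -0.0762], [-0.0395, -0.0104], [-0.0401, 0.0558]]
back [-0.00493135  0.02439978]
end [[-0.0372, -0.2407], [-0.031, -0.2419], [-0.0249, -0.2413], [-0.0186, -0.2409], [-0.0123, -0.2421], [-0.0059, -0.2416], [0.0005, -0.2412], [0.007, -0.2408], [0.0136, -0.2405], [0.0203, -0.2419]]
[ 250  169  114   37 2144]
topfront [-0.0045182  -0.03674596]
topend [[0.0189, -0.2419], [0.0097, -0.2405], [0.001, -0.242], [-0.0082, -0.2407], [-0.0169, -0.2422], [-0.0261, -0.2409]]
```

```bash
cat >> h.py <<'E'
def goto(l,z,yaw=None,world=False):
    from rig import read_state
    s=read_state();R=Ro.from_quat(s["tcp_rot"]).as_matrix();w=np.asarray(l,float) if world else tow(l)
    T=np.array([w[0],w[1],z]);d=R.T@(T-np.array(s["ee_pos"]));y=np.arctan2(R[1,0],R[0,0])
    print("shift cm",(d*100).round(2),"toolx yaw",round(y,4),"rel jig-x",round(y-(np.pi+A),4),"tilt",R[2].round(4),'jig',toj(s["ee_pos"]).round(4),"z",round(s["ee_pos"][2],4),"F",np.round(s["contact_force"],1),'T',np.round(s['torque'],2))
E
python3 - <<'E'
from h import *
goto((-.064,-.06),.12);goto((-.064,-.06),.03)
E
```

```text
shift cm [-5.64 -4.15 18.07] toolx yaw 2.9711 rel jig-x -0.0045 tilt [ 1.2e-03 -2.0e-04 -1.0e+00] jig [-0.12   -0.0182] z 0.3008 F [ 0.1 -0.7  0.8] T [-0.01 -0.    0.02]
shift cm [-5.65 -4.15 27.07] toolx yaw 2.9711 rel jig-x -0.0045 tilt [ 1.2e-03 -2.0e-04 -1.0e+00] jig [-0.12   -0.0182] z 0.3008 F [ 0.1 -0.7  0.8] T [-0.01 -0.    0.02]
```

Request:
move_arm --steps '[0,-2.8,-2.1,3,0,0,-0.004,0,-2.8,-2.05,3,0,0,0,0,0,0,5,0,0,0,0,0,0,5,0,0,0,0,0,0,5,0,0,0,0,0,0,4,0,0,0,0,0,0,2,0,0,0,0,0,0,0,0,0,0]'

```text
clock: 2.7
ee_pos: [0.4971, -0.005, 0.0299]
tcp_rot: [0.08, 0.997, -0.0, -0.002]
contact_force: [-1.3, -0.2, 0.4]
opening: 0.0
```

```bash
python3 - <<'E'
from h import *
goto((-.041,-.06),.03);snap("wrist","w2")
E
```

```text
shift cm [-2.53 -0.29 -0.01] toolx yaw 2.9805 rel jig-x 0.005 tilt [ 3.e-03 -3.e-04 -1.e+00] jig [-0.0663 -0.0572] z 0.0299 F [-1.3 -0.2  0.4] T [ 0.    0.   -0.02]
```

View pics/w2.png

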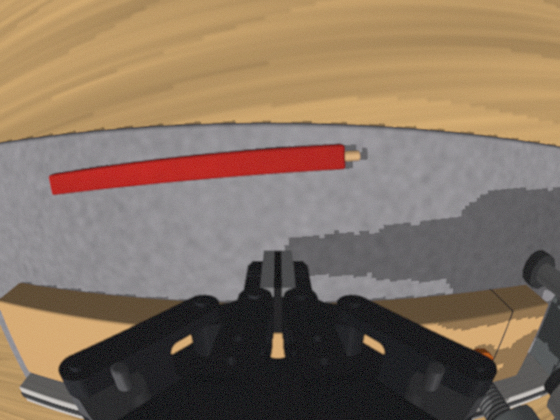

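Request:
move_arm --steps '[0,-0.5,0,0,0,0,0,0,-0.5,0,0,0,0,0,0,-0.3,0,0,0,0,0,0,-0.3,0,0,0,0,0,0,-0.3,0,0,0,0,0,0,0,0,0,0,0,0]'

```text
clock: 3.5
ee_pos: [0.5175, -0.0094, 0.0312]
tcp_rot: [0.081, 0.997, -0.0, -0.0]
contact_force: [-0.7, 0.9, 1.2]
opening: 0.002
```

```bash
python3 - <<'E'
from h import *
goto((-.041,-.06),.03)
E
```

```text
shift cm [-0.45 -0.18  0.12] toolx yaw 2.9787 rel jig-x 0.0031 tilt [ 2.e-04 -1.e-04 -1.e+00] jig [-0.0455 -0.0582] z 0.0312 F [-0.7  0.9  1.2] T [0.04 0.2  0.02]
```

Request:
move_arm --steps '[0,-0.2,0,0,0,0,0,0,-0.2,0,0,0,0,0,0,0,0,0,0,0,0]'

```text
clock: 3.88
ee_pos: [0.5216, -0.01, 0.0312]
tcp_rot: [0.081, 0.997, -0.0, 0.0]
contact_force: [-1.2, 0.2, -0.8]
opening: 0.003
```

Request:
move_arm --steps '[0,-0.2,0,0,0,0,0,0,0,0,0,0,0,0]'

```text
clock: 4.12
ee_pos: [0.5221, -0.0101, 0.0312]
tcp_rot: [0.081, 0.997, 0.0, -0.001]
contact_force: [-9.2, 2.2, 5.0]
opening: 0.003
```

Request:
move_arm --steps '[0,-0.2,0,0,0,0,0,0,0,0,0,0,0,0]'

```text
clock: 4.38
ee_pos: [0.5222, -0.0101, 0.0311]
tcp_rot: [0.081, 0.997, 0.0, -0.003]
contact_force: [-19.7, 4.9, 13.9]
opening: -0.001
```

Request:
move_arm --steps '[0,1.5,0,0,0,0,0,0,1.8,0,0,0,0,0,0,0,-4.54,0,0,0,0,0,0,-4.54,0,0,0,0,0,0,-4.54,0,0,0,0,0,0,-4.54,0,0,0,0,0,0,-4.54,0,0,0,0,0,0,0,0,0,0,0,0,-3.5,0,0,0,0,0,0,-3.5,0,0,0,0,0,0,0,0,0,0,0,0]'

```text
clock: 5.75
ee_pos: [0.5268, -0.24, 0.031]
tcp_rot: [0.081, 0.997, -0.0, 0.0]
contact_force: [-0.6, 1.3, -0.4]
opening: -0.003
```

```bash
python3 - <<'E'
from h import *
goto((.002,-.225),.03);snap("top","t3")
a=cv2.imread("pics/t3.png")[120:255,185:395];cv2.imwrite("pics/t3c.png",cv2.resize(a,None,fx=3.7,fy=3.7,interpolation=cv2.INTER_CUBIC))
E
```

```text
shift cm [-0.05  5.91  0.1 ] toolx yaw 2.9801 rel jig-x 0.0045 tilt [-7.e-04 -1.e-04 -1.e+00] jig [ 0.0017 -0.2841] z 0.031 F [-0.6  1.3 -0.4] T [0.05 0.09 0.02]
```

View pics/t3c.png

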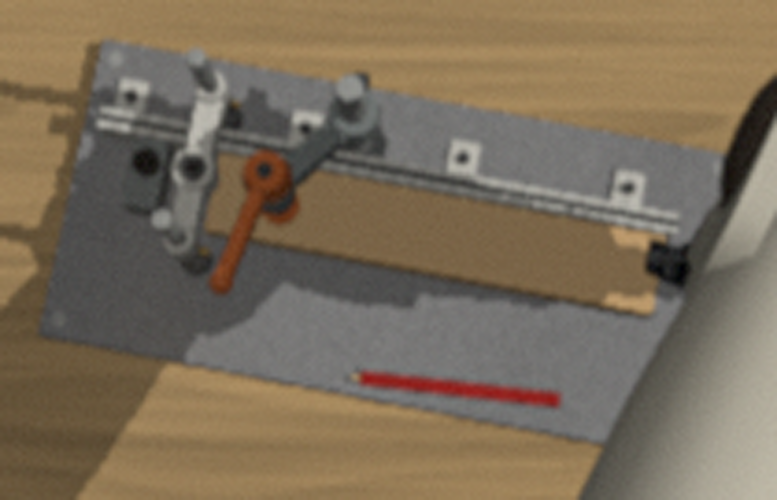

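Request:
move_arm --steps '[0,0,1,0,0,0,0,0,0,0.8,0,0,0,0,0,0,0.6,0,0,0,0,0,0,0.6,0,0,0,0,0,0,0.6,0,0,0,0,0,0,0.6,0,0,0,0,0,0,0.6,0,0,0,0,0,0,0.6,0,0,0,0,0,0,0.3,0,0,0,0,0,0,0,0,0,0,0]'

```text
clock: 7.05
ee_pos: [0.5344, -0.1841, 0.0313]
tcp_rot: [0.081, 0.997, 0.0, 0.0]
contact_force: [-0.8, -1.2, 2.0]
opening: 0.002
```

Request:
move_arm --steps '[0,0,0.3,0,0,0,0,0,0,0,0,0,0,0]'

```text
clock: 7.3
ee_pos: [0.5349, -0.1812, 0.0313]
tcp_rot: [0.081, 0.997, 0.0, 0.0]
contact_force: [-0.8, -1.7, 1.7]
opening: 0.001
```

Request:
move_arm --steps '[0,0,0.25,0,0,0,0,0,0,0,0,0,0,0]'

```text
clock: 7.55
ee_pos: [0.5353, -0.1787, 0.0313]
tcp_rot: [0.081, 0.997, 0.0, 0.0]
contact_force: [0.7, -1.5, 0.6]
opening: 0.003
```

Request:
move_arm --steps '[0,0,0.2,0,0,0,0,0,0,0,0,0,0,0]'

```text
clock: 7.8
ee_pos: [0.5355, -0.1768, 0.0313]
tcp_rot: [0.081, 0.997, 0.0, 0.0]
contact_force: [-0.1, -1.1, 1.8]
opening: 0.001
```

Request:
move_arm --steps '[0,0,0.2,0,0,0,0,0,0,0,0,0,0,0]'

```text
clock: 8.05
ee_pos: [0.5358, -0.1748, 0.0313]
tcp_rot: [0.081, 0.997, 0.0, 0.0]
contact_force: [-1.3, -1.3, 1.2]
opening: 0.0
```

Request:
move_arm --steps '[0,0,0.2,0,0,0,0,0,0,0,0,0,0,0]'

```text
clock: 8.3
ee_pos: [0.536, -0.1736, 0.0313]
tcp_rot: [0.082, 0.997, -0.001, -0.0]
contact_force: [0.5, -6.3, 1.1]
opening: 0.004
```

Request:
move_arm --steps '[0,0,0.15,0,0,0,0,0,0,0,0,0,0,0]'

```text
clock: 8.55
ee_pos: [0.536, -0.1734, 0.0313]
tcp_rot: [0.082, 0.997, -0.002, -0.0]
contact_force: [-2.3, -14.1, 0.7]
opening: 0.001
```

Request:
move_arm --steps '[0,0,-1.4,0,0,0,0,0,0,-1.4,0,0,0,0,0,3.6,0,0,0,0,0,0,3.6,0,0,0,0,0,0,0,0,0,0,0,0,0,0,4.3,0,0,0,0,0,0,4.3,0,0,0,0,0,0,4.3,0,0,0,0,0,0,4.3,0,0,0,0,0,0,4.3,0,0,0,0,0,0,0,0,0,0,0]'

```text
clock: 9.93
ee_pos: [0.4967, 0.0269, 0.0313]
tcp_rot: [0.08, 0.997, 0.0, 0.0]
contact_force: [-0.6, -0.7, -0.5]
opening: 0.002
```

```bash
python3 - <<'E'
from h import *
goto((-.041,-.03),.03)
E
```

```text
shift cm [-3.1  -0.44  0.13] toolx yaw 2.9823 rel jig-x 0.0067 tilt [-4.e-04  9.e-04 -1.e+00] jig [-0.072  -0.0259] z 0.0313 F [-0.6 -0.7 -0.5] T [0.01 0.01 0.01]
```

Request:
move_arm --steps '[0,-1,0,0,0,0,0,0,-1,0,0,0,0,0,0,-0.7,0,0,0,0,0,0,-0.3,0,0,0,0,0,0,0,0,0,0,0,0]'

```text
clock: 10.55
ee_pos: [0.5253, 0.0195, 0.0311]
tcp_rot: [0.082, 0.997, -0.0, -0.0]
contact_force: [0.7, 0.4, 0.5]
opening: -0.001
```

Request:
move_arm --steps '[0,-0.2,0,0,0,0,0,0,0,0,0,0,0,0]'

```text
clock: 10.8
ee_pos: [0.527, 0.0194, 0.0312]
tcp_rot: [0.081, 0.997, -0.0, -0.0]
contact_force: [-0.4, -0.5, -0.3]
opening: -0.003
```

Request:
move_arm --steps '[0,-0.2,0,0,0,0,0,0,0,0,0,0,0,0]'

```text
clock: 11.05
ee_pos: [0.5271, 0.0195, 0.0312]
tcp_rot: [0.081, 0.997, 0.0, -0.002]
contact_force: [-12.6, 0.4, 7.3]
opening: 0.002
```

Request:
move_arm --steps '[0,-0.15,0,0,0,0,0,0,0,0,0,0,0,0]'

```text
clock: 11.3
ee_pos: [0.5271, 0.0194, 0.0312]
tcp_rot: [0.081, 0.997, 0.0, -0.004]
contact_force: [-19.7, 3.6, 13.1]
opening: -0.005
```

Request:
move_arm --steps '[0,1.5,0,0,0,0,0,0,2.5,0,-1,0,0,0,0,0,0,-5,0,0,0,0,0,0,-5,0,0,0,0,0,0,-5,0,0,0,0,0,0,-5,0,0,0,0,2.5,0,-5,0,0,0,4,3,0,0,0,0,0,4,0,0,0,0,0,0]'

```text
clock: 12.42
ee_pos: [0.436, 0.0346, 0.2926]
tcp_rot: [0.081, 0.997, 0.0, 0.002]
contact_force: [0.3, 0.5, -0.3]
opening: 0.416
```

```bash
python3 - <<'E'
from h import *
c,p,s=snap("wrist","w4");goto((0,0),.156)
a=cv2.imread("pics/w4.png")[170:420,80:480];cv2.imwrite("pics/w4c.png",cv2.resize(a,None,fx=2,fy=2,interpolation=cv2.INTER_CUBIC))
E
```

```text
shift cm [-13.22   2.78  13.6 ] toolx yaw 2.9793 rel jig-x 0.0037 tilt [-2.e-03  4.e-04 -1.e+00] jig [-0.1324 -0.0283] z 0.2917 F [0.9 0.3 0.4] T [ 0.02 -0.02  0.04]
```

View pics/w4c.png

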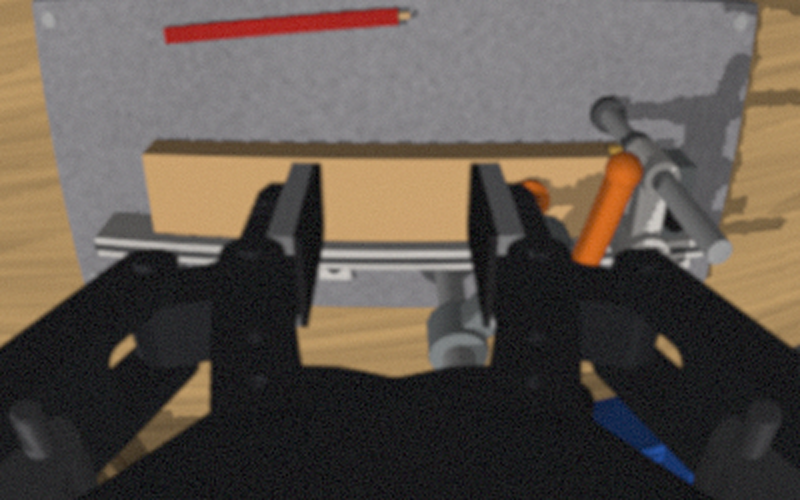

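```bash
python3 - <<'E'
from h import *
c,p=load("w4")
hsv=cv2.cvtColor(c["frame"],cv2.COLOR_RGB2HSV)
m=((hsv[...,0]<22)&(hsv[...,0]>10)&(hsv[...,1]>90)&(hsv[...,2]>130)).astype(np.uint8)
m[:240]=0;m[300:]=0;m[:,:140]=0;m[:,390:]=0
n,l,st,_=cv2.connectedComponentsWithStats(m);k=1+np.argmax(st[1:,4])
cols=list(range(165,210,5))+list(range(250,305,5))+list(range(335,350,5))
F=np.array([toj(onz(c,(x,np.where(m[:,x])[0].min()-.5),.046,p)) for x in cols])
print('front',np.polyfit(F[:,1],F[:,0],1),F[::8].round(4).tolist())
print('end',np.round([toj(onz(c,(np.where(m[y,140:230])[0].min()+139.5,y),.046,p)) for y in range(252,282,5)],4).tolist())
o=((hsv[...,0]<14)&(hsv[...,0]>4)&(hsv[...,1]>170)&(hsv[...,2]>90)).astype(np.uint8)
o[:240]=0;o[:,:365]=0
n,l,st,_=cv2.connectedComponentsWithStats(o);k=1+np.argmax(st[1:,4]);print(st[k]);q=l==k
for y in range(246,302,4):
    x=np.where(q[y])[0]
    if len(x): print(y,x.min(),x.max(),end=' | ')
E
```

```text
front [ 0.00080021 -0.03152806] [[-0.0317, -0.1812], [-0.0319, -0.1243], [-0.0317, -0.018]]
end [[-0.0226, -0.2028], [-0.0149, -0.2025], [-0.0071, -0.2022], [0.0009, -0.2019], [0.0091, -0.2032], [0.0173, -0.2029]]
[366 246  35  57 849]
246 391 391 | 250 385 398 | 254 383 400 | 258 383 399 | 262 381 397 | 266 380 394 | 270 378 393 | 274 376 391 | 278 375 389 | 282 373 388 | 286 371 386 | 290 370 384 | 294 368 381 | 298 366 380 |
```

```bash
python3 - <<'E'
from h import *
ax=np.array([.5815,.101])
def hp(c,uv,p,dz=0):
    z=.178
    for _ in range(20):
        X=onz(c,uv,z,p);r=np.linalg.norm(X[:2]-ax);z=.175+dz+(r-.055)*np.tan(np.radians(10))
    d=X[:2]-ax;return X.round(4),round(r,4),'theta',round(np.pi+A-np.arctan2(d[1],d[0]),3)
c,p=load("w4")
print('w4 ball',hp(c,(391.7,254.5),p))
for y,a,b in [(270,378,393),(282,373,388),(294,368,381)]: print(hp(c,((a+b)/2,y),p,.004))
c,p=load("w1");fd=lambda x,y:(x/4+290-.37,y/4+190-.37)
print('w1 ball',hp(c,fd(375,185),p));print(hp(c,fd(330,275),p,.004))
ct=dict(np.load("top0.npz"));f=lambda x,y:(x/3.7+185-.37,y/3.7+120-.37)
print('top ball',hp(ct,f(220,284),None),hp(ct,f(241,230),None,.005))
E
```

```text
w4 ball (array([0.5   , 0.1287, 0.1805]), np.float64(0.0861), 'theta', np.float64(0.161))
(array([0.5141, 0.1219, 0.1817]), np.float64(0.0706), 'theta', np.float64(0.135))
(array([0.5277, 0.1175, 0.1792]), np.float64(0.0563), 'theta', np.float64(0.131))
(array([0.5418, 0.1119, 0.1766]), np.float64(0.0411), 'theta', np.float64(0.103))
w1 ball (array([0.4995, 0.1294, 0.1806]), np.float64(0.0868), 'theta', np.float64(0.167))
(array([0.5201, 0.1174, 0.1805]), np.float64(0.0636), 'theta', np.float64(0.095))
top ball (array([0.4992, 0.1291, 0.1806]), np.float64(0.087), 'theta', np.float64(0.163)) (array([0.5387, 0.1158, 0.1783]), np.float64(0.0453), 'theta', np.float64(0.167))
```

Request:
move_arm --steps '[3,0,0,0,0,0,0.169,3,-2.04,3.64,0,0,0,0,3,-2.04,3.64,0,0,0,0,3,-2.04,3.64,0,0,0,0,3,0,0,3,0,0,0,3,0,0,3,0,0,0,3,0,0,0,0,0,0]'

```text
clock: 13.35
ee_pos: [0.5298, 0.1174, 0.2282]
tcp_rot: [0.165, 0.986, -0.001, -0.002]
contact_force: [0.3, -0.1, -0.4]
opening: 0.346
```

```bash
python3 - <<'E'
from h import *
goto((.5295,.118),.156,world=True);snap("wrist","w5");snap("top","t5")
a=cv2.imread("pics/w5.png")[180:420,130:430];b=cv2.imread("pics/t5.png")[120:230,185:325]
cv2.imwrite("pics/w5c.png",np.hstack([cv2.resize(a,(450,360)),cv2.resize(b,(350,360))]))
E
```

```text
shift cm [0.01 0.07 7.22] toolx yaw 2.8098 rel jig-x -0.1658 tilt [ 0.0043 -0.0027 -1.    ] jig [-0.0544  0.0689] z 0.2282 F [ 0.3 -0.1 -0.4] T [-0.04  0.04 -0.04]
```

View pics/w5c.png

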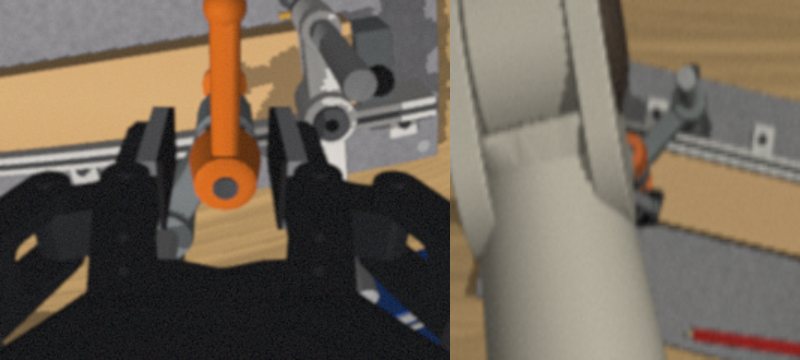

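```bash
python3 - <<'E'
from h import *
c,p=load("w5")
hsv=cv2.cvtColor(c["frame"],cv2.COLOR_RGB2HSV)
o=((hsv[...,0]<14)&(hsv[...,0]>4)&(hsv[...,1]>170)&(hsv[...,2]>90)).astype(np.uint8)
for y in range(186,330,8):
    x=np.where(o[y,240:320])[0]+240
    if len(x): print(y,x.min(),x.max(),end=' | ')
Rt=Ro.from_quat(p[1]).as_matrix()
for n,uv,z in [('screw',(280.7,304.7),.185),('screw',(280.7,304.7),.195),('ball',(279.5,186),.181),('hnd',(280,230),.183),('hnd',(280,250),.181)]:
    X=onz(c,uv,z,p);print(n,X.round(4),'tool',(Rt.T@(X-p[0])).round(4))
E
```

```text
186 266 292 | 194 270 289 | 202 270 289 | 210 270 289 | 218 270 288 | 226 270 289 | 234 266 293 | 242 266 292 | 250 270 288 | 258 271 288 | 266 269 289 | 274 261 297 | 282 257 302 | 290 258 301 | 298 259 300 | 306 260 299 | 314 265 294 | screw [0.5783 0.1026 0.185 ] tool [-0.0509  0.0019  0.043 ]
screw [0.5719 0.1047 0.195 ] tool [-0.0441  0.0018  0.033 ]
ball [0.5012 0.1282 0.181 ] tool [0.0303 0.001  0.0473]
hnd [0.5272 0.1196 0.183 ] tool [0.003  0.0013 0.0452]
hnd [0.5409 0.1149 0.181 ] tool [-0.0115  0.0014  0.0471]
```

```bash
python3 - <<'E'
from h import *
c,p=load("w5");T=c["T_tool_cam"];Rt=Ro.from_quat(p[1]).as_matrix();K=c["camera_matrix"]
for u,v in [(281,305),(270,305),(292,305),(281,312),(281,296),(280,186),(280,220),(280,250)]:
    z=np.median(c["z_map"][v-1:v+2,u-1:u+2]);o,d=ray(c,(u,v),p)
    dc=T[:3,:3].T@Rt.T@d; X=o+d*z/dc[2];print((u,v),X.round(4),'tool',(Rt.T@(X-p[0])).round(4))
E
```

```text
(281, 305) [0.5811 0.1019 0.1811] tool [-0.0538  0.0022  0.0468]
(270, 305) [0.5797 0.0943 0.1794] tool [-0.0549 -0.0055  0.0486]
(292, 305) [0.5845 0.1089 0.1798] tool [-0.0547  0.0099  0.0482]
(281, 312) [0.587  0.0999 0.1809] tool [-0.06    0.0022  0.0471]
(281, 296) [0.575  0.104  0.1794] tool [-0.0474  0.0022  0.0486]
(280, 186) [0.4994 0.129  0.1894] tool [0.0323 0.0012 0.0389]
(280, 220) [0.5207 0.1218 0.184 ] tool [0.0099 0.0013 0.0443]
(280, 250) [0.5411 0.1148 0.1805] tool [-0.0117  0.0014  0.0477]
```

Request:
move_arm --steps '[3,0.1,0.15,2.5,0,0,0,3,0,0,2.5,0,0,0,3,0,0,1.5,0,0,0,3,0,0,0.7,0,0,0,3,0,0,0,0,0,0]'

```text
clock: 14.08
ee_pos: [0.5301, 0.1193, 0.1598]
tcp_rot: [0.165, 0.986, 0.0, 0.0]
contact_force: [-0.7, -0.2, 1.0]
opening: 0.348
```

Request:
move_arm --steps '[0,0,0,0,0,0,0,0,0,0,0,0,0,0,0,0,0,0,0,0,0,0,0,0,0,0,0,0]' --newtons 40

```text
clock: 14.58
ee_pos: [0.5301, 0.1194, 0.16]
tcp_rot: [0.165, 0.986, 0.0, 0.001]
contact_force: [-1.9, -1.0, 5.0]
opening: 0.141
```

```bash
cat >> h.py <<'E'
AX=np.array([.5811,.1019])
def lev(ax=AX):
    from rig import read_state
    s=read_state();p=np.array(s["ee_pos"]);F=np.array(s["contact_force"]);M=np.array(s["torque"])
    R=Ro.from_quat(s["tcp_rot"]).as_matrix();d=p[:2]-ax
    y=np.arctan2(R[1,0],R[0,0]);Ft=R.T@F
    print("t",round(s["clock"],2),"th_tool",round(np.pi+A-y,3),"th_pos",round((np.pi+A-np.arctan2(d[1],d[0])+np.pi)%(2*np.pi)-np.pi,3),"r",round(np.hypot(*d),4),"z",round(p[2],4),"Ftool",Ft.round(1),"Mz",round(M[2],3),"Taxis",round(M[2]+d[0]*F[1]-d[1]*F[0],3),"open",round(s["opening"],3),"tilt",R[2,:2].round(3),"j6",round(s["joint_positions"][5],2))
E
python3 -c "
from h import *
lev()"
```

```text
t 14.57 th_tool 0.166 th_pos 0.165 r 0.0539 z 0.16 Ftool [ 1.5 -1.6 -5. ] Mz -0.091 Taxis -0.005 open 0.141 tilt [-0.001  0.001] j6 0.55
```

Request:
move_arm --steps '[0,-0.007,0.275,0.006,0,0,0.05,0,-0.007,0.275,0.006,0,0,0.05,0,-0.007,0.275,0.006,0,0,0.05]'

```text
clock: 14.95
ee_pos: [0.5333, 0.1268, 0.16]
tcp_rot: [0.239, 0.971, -0.0, 0.001]
contact_force: [-3.2, -3.7, 10.0]
opening: 0.137
```

```bash
python3 -c "
from h import *
lev()"
```

```text
t 14.95 th_tool 0.317 th_pos 0.314 r 0.0539 z 0.16 Ftool [  1.1  -4.7 -10. ] Mz 0.491 Taxis 0.747 open 0.137 tilt [-0.001  0.   ] j6 0.72
```

Request:
move_arm --steps '[0,0,0,-0.03,0,0,0]'

```text
clock: 15.08
ee_pos: [0.5334, 0.1269, 0.1601]
tcp_rot: [0.239, 0.971, 0.0, 0.001]
contact_force: [-1.1, -2.5, 4.4]
opening: 0.143
```

```bash
python3 -c "
from h import *
lev()"
```

```text
t 15.07 th_tool 0.316 th_pos 0.317 r 0.0538 z 0.1601 Ftool [-0.2 -2.7 -4.4] Mz 0.287 Taxis 0.433 open 0.143 tilt [-0.001  0.   ] j6 0.72
```

Request:
move_arm --steps '[0,-0.007,0.275,0,0,0,0.05,0,-0.007,0.275,0.01,0,0,0.05]'

```text
clock: 15.32
ee_pos: [0.5361, 0.1315, 0.1602]
tcp_rot: [0.287, 0.958, 0.0, 0.001]
contact_force: [-1.7, -1.8, 7.5]
opening: 0.144
```

```bash
python3 -c "
from h import *
lev()"
```

```text
t 15.32 th_tool 0.417 th_pos 0.416 r 0.0538 z 0.1602 Ftool [ 0.4 -2.4 -7.5] Mz 0.432 Taxis 0.562 open 0.144 tilt [-0.001  0.001] j6 0.82
```

Request:
move_arm --steps '[0,-0.008,-0.44,0,0,0,-0.08,0,0,0,-0.05,0,0,0]'

```text
clock: 15.58
ee_pos: [0.5338, 0.1278, 0.1602]
tcp_rot: [0.248, 0.969, 0.0, 0.0]
contact_force: [-0.1, -1.1, 2.3]
opening: 0.145
```

```bash
python3 -c "
from h import *
lev()"
```

```text
t 15.57 th_tool 0.336 th_pos 0.335 r 0.054 z 0.1602 Ftool [-0.4 -1.1 -2.3] Mz 0.009 Taxis 0.066 open 0.145 tilt [-0.001  0.   ] j6 0.74
```

Request:
move_arm --steps '[0,0,0,-0.3,0,0,0,0,0,0,-0.3,0,0,0,0,0,0,-0.2,0,0,0,0,0,0,0,0,0,0]'

```text
clock: 16.08
ee_pos: [0.5336, 0.1279, 0.1675]
tcp_rot: [0.248, 0.969, -0.0, -0.0]
contact_force: [3.0, -1.7, -6.7]
opening: 0.141
```

```bash
python3 -c "
from h import *
lev()"
```

```text
t 16.07 th_tool 0.336 th_pos 0.335 r 0.0541 z 0.1675 Ftool [-3.4 -0.   6.7] Mz -0.054 Taxis -0.052 open 0.141 tilt [ 0. -0.] j6 0.74
```

Request:
move_arm --steps '[0,-0.061,-0.807,0,0,0,-0.15,0,-0.061,-0.807,0,0,0,-0.15,0,-0.061,-0.807,0,0,0,-0.15,0,-0.061,-0.807,0,0,0,-0.15,0,-0.061,-0.807,0,0,0,-0.15,0,0,0,0,0,0,0]'

```text
clock: 16.82
ee_pos: [0.5285, 0.0883, 0.1675]
tcp_rot: [-0.123, 0.992, -0.0, -0.0]
contact_force: [3.0, -2.4, -6.6]
opening: 0.14
```

```bash
python3 -c "
from h import *
lev()"
```

```text
t 16.82 th_tool 5.87 th_pos -0.42 r 0.0543 z 0.1675 Ftool [-2.3 -3.   6.6] Mz -0.098 Taxis 0.068 open 0.14 tilt [ 0.001 -0.   ] j6 -0.08
```

Request:
move_arm --steps '[0,-0.061,-0.807,0,0,0,-0.15,0,-0.061,-0.807,0,0,0,-0.15,0,-0.061,-0.807,0,0,0,-0.15,0,-0.061,-0.807,0,0,0,-0.15,0,-0.061,-0.807,0,0,0,-0.15,0,-0.017,-0.431,0,0,0,-0.08,0,0,0,0,0,0,0]'

```text
clock: 17.7
ee_pos: [0.5554, 0.0541, 0.1675]
tcp_rot: [-0.512, 0.859, -0.0, -0.0]
contact_force: [3.2, -3.6, -7.4]
opening: 0.144
```

```bash
sed -i 's/round(np.pi+A-y,3)/round((np.pi+A-y+np.pi)%(2*np.pi)-np.pi,3)/' h.py; python3 -c "
from h import *
lev();snap('wrist','w6')"
```

```text
t 17.7 th_tool -1.241 th_pos -1.244 r 0.0542 z 0.1675 Ftool [ 1.6 -4.5  7.4] Mz -0.266 Taxis -0.023 open 0.144 tilt [0.001 0.   ] j6 -0.98
```

View pics/w6.png

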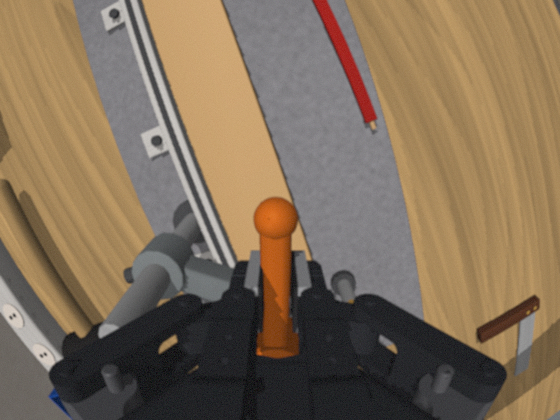

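Request:
move_arm --steps '[0,0,0,0.4,0,0,0,0,0,0,0.35,0,0,0,0,0,0,0,0,0,0]'

```text
clock: 18.12
ee_pos: [0.5555, 0.0541, 0.1609]
tcp_rot: [-0.512, 0.859, -0.001, 0.0]
contact_force: [2.4, -6.0, -3.8]
opening: 0.147
```

```bash
python3 -c "
from h import *
lev()"
```

```text
t 18.12 th_tool -1.242 th_pos -1.244 r 0.0542 z 0.1609 Ftool [ 4.1 -5.   3.9] Mz -0.291 Taxis -0.022 open 0.147 tilt [ 0.    -0.001] j6 -0.98
```

Let it drop by itself: open slightly, wait, then re-grip.

Request:
move_arm --steps '[3,0,0,0,0,0,0,3,0,0,0,0,0,0,3,0,0,0,0,0,0]'

```text
clock: 18.5
ee_pos: [0.5554, 0.0547, 0.1606]
tcp_rot: [-0.513, 0.858, 0.0, 0.0]
contact_force: [0.7, 0.2, 0.4]
opening: 0.349
```

```bash
python3 -c "
from h import *
lev();c,p,s=snap('wrist','w7')
T=c['T_tool_cam'];Rt=Ro.from_quat(p[1]).as_matrix()
for u,v in [(276,215),(276,240),(276,270),(276,300)]:
    z=np.median(c['z_map'][v-1:v+2,u-1:u+2]);o,d=ray(c,(u,v),p)
    dc=T[:3,:3].T@Rt.T@d; X=o+d*z/dc[2];print((u,v),X.round(4),'tool',(Rt.T@(X-p[0])).round(4))
hsv=cv2.cvtColor(c['frame'],cv2.COLOR_RGB2HSV)
o=((hsv[...,0]<14)&(hsv[...,0]>4)&(hsv[...,1]>170)&(hsv[...,2]>70)).astype(np.uint8)
for y in range(196,330,10):
    x=np.where(o[y,200:360])[0]+200
    if len(x): print(y,x.min(),x.max(),end=' | ')
"
```

```text
t 18.5 th_tool -1.244 th_pos -1.238 r 0.0537 z 0.1606 Ftool [-0.5 -0.6 -0.4] Mz 0.028 Taxis 0.058 open 0.349 tilt [-0.001 -0.   ] j6 -0.98
(276, 215) [0.5379 0.0224 0.1884] tool [ 0.0368  0.0001 -0.0278]
(276, 240) [0.5431 0.0319 0.1867] tool [ 0.026   0.     -0.0261]
(276, 270) [0.55   0.0447 0.1842] tool [ 0.0114  0.     -0.0236]
(276, 300) [0.5578 0.0591 0.1819] tool [-0.005  -0.     -0.0212]
206 260 294 | 216 256 298 | 226 258 296 | 236 262 291 | 246 262 291 | 256 259 291 | 266 258 292 | 276 262 290 | 286 262 289 | 296 262 289 | 306 262 287 | 316 260 288 | 326 249 300 |
```

View pics/w7.png

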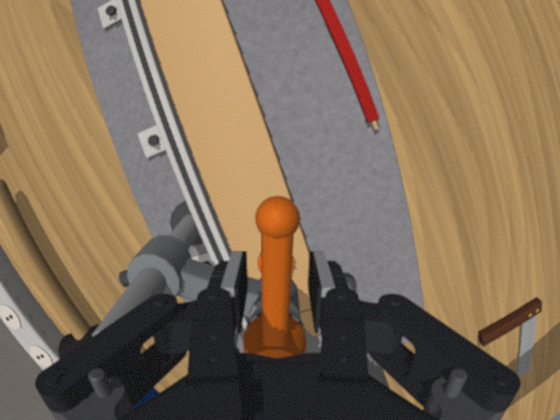

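Request:
move_arm --steps '[0,0,0,0,0,0,0,0,0,0,0,0,0,0,0,0,0,0,0,0,0,0,-0.027,0.539,0.006,0,0,0.1,0,-0.027,0.539,0.012,0,0,0.1,0,-0.027,0.539,0.012,0,0,0.1]'

```text
clock: 19.3
ee_pos: [0.543, 0.0639, 0.1601]
tcp_rot: [-0.378, 0.926, -0.0, 0.0]
contact_force: [3.6, -1.3, -0.7]
opening: 0.139
```

```bash
python3 -c "
from h import *
lev()"
```

```text
t 19.3 th_tool -0.941 th_pos -0.949 r 0.0538 z 0.1601 Ftool [-1.6 -3.5  0.7] Mz 0.301 Taxis 0.49 open 0.139 tilt [-0.001 -0.001] j6 -0.66
```

Request:
move_arm --steps '[0,-0.027,0.539,0.012,0,0,0.1,0,-0.027,0.539,0.012,0,0,0.1,0,-0.027,0.539,0.012,0,0,0.1]'

```text
clock: 19.68
ee_pos: [0.5335, 0.077, 0.1597]
tcp_rot: [-0.235, 0.972, -0.0, 0.001]
contact_force: [5.4, -1.8, 0.1]
opening: 0.147
```

```bash
python3 -c "
from h import *
lev()"
```

```text
t 19.68 th_tool -0.641 th_pos -0.648 r 0.0537 z 0.1597 Ftool [-3.9 -4.1 -0.1] Mz 0.351 Taxis 0.573 open 0.147 tilt [-0.001 -0.001] j6 -0.33
```

Request:
move_arm --steps '[0,-0.027,0.539,0.012,0,0,0.1,0,-0.027,0.539,0.012,0,0,0.1]'

```text
clock: 19.92
ee_pos: [0.5295, 0.087, 0.1594]
tcp_rot: [-0.137, 0.991, -0.0, 0.001]
contact_force: [4.5, -3.0, -2.5]
opening: 0.138
```

```bash
python3 -c "
from h import *
lev()"
```

```text
t 19.93 th_tool -0.441 th_pos -0.447 r 0.0537 z 0.1594 Ftool [-3.5 -4.1  2.5] Mz 0.345 Taxis 0.565 open 0.138 tilt [-0.001 -0.001] j6 -0.11
```

Request:
move_arm --steps '[0,-0.027,0.539,0.012,0,0,0.1,0,-0.027,0.539,0.012,0,0,0.1]'

```text
clock: 20.18
ee_pos: [0.5276, 0.0975, 0.1591]
tcp_rot: [-0.038, 0.999, -0.0, 0.0]
contact_force: [4.4, -4.3, -1.9]
opening: 0.146
```

```bash
python3 -c "
from h import *
lev()"
```

```text
t 20.18 th_tool -0.241 th_pos -0.248 r 0.0537 z 0.1591 Ftool [-4.  -4.6  1.9] Mz 0.336 Taxis 0.585 open 0.146 tilt [-0.001 -0.001] j6 0.11
```

Request:
move_arm --steps '[0,-0.027,0.539,0.012,0,0,0.1,0,-0.027,0.539,0.012,0,0,0.1]'

```text
clock: 20.42
ee_pos: [0.5278, 0.1082, 0.1588]
tcp_rot: [0.062, 0.998, -0.001, 0.0]
contact_force: [4.7, -3.7, -1.0]
opening: 0.143
```

```bash
python3 -c "
from h import *
lev()"
```

```text
t 20.43 th_tool -0.041 th_pos -0.048 r 0.0537 z 0.1588 Ftool [-5.1 -3.1  1. ] Mz 0.395 Taxis 0.561 open 0.143 tilt [-0.001 -0.001] j6 0.33
```

Request:
move_arm --steps '[0,-0.027,0.539,0.012,0,0,0.1,0,-0.027,0.539,0.012,0,0,0.1]'

```text
clock: 20.68
ee_pos: [0.5302, 0.1187, 0.1586]
tcp_rot: [0.162, 0.987, -0.001, 0.001]
contact_force: [3.8, -4.3, -2.0]
opening: 0.142
```

```bash
python3 -c "
from h import *
lev()"
```

```text
t 20.68 th_tool 0.159 th_pos 0.153 r 0.0536 z 0.1586 Ftool [-5.  -2.9  2. ] Mz 0.499 Taxis 0.656 open 0.142 tilt [-0.001 -0.001] j6 0.55
```

Request:
move_arm --steps '[0,-0.027,0.539,0.012,0,0,0.1,0,-0.027,0.539,0.012,0,0,0.1]'

```text
clock: 20.92
ee_pos: [0.5349, 0.128, 0.159]
tcp_rot: [0.26, 0.966, -0.001, 0.001]
contact_force: [6.6, -6.7, 5.1]
opening: 0.139
```

```bash
python3 -c "
from h import *
lev()"
```

```text
t 20.93 th_tool 0.359 th_pos 0.349 r 0.053 z 0.159 Ftool [-9.1 -2.5 -5.1] Mz 0.44 Taxis 0.579 open 0.139 tilt [-0.003 -0.001] j6 0.76
```

```bash
python3 -c "
from h import *
lev();snap('wrist','w8');snap('scene','s8')
a=cv2.imread('pics/w8.png')[150:420,130:430];b=cv2.imread('pics/s8.png')[150:290,200:400]
cv2.imwrite('pics/w8c.png',np.hstack([cv2.resize(a,(400,360)),cv2.resize(b,(400,360))]))
lev()"
```

```text
t 20.93 th_tool 0.359 th_pos 0.349 r 0.053 z 0.159 Ftool [-9.1 -2.5 -5.1] Mz 0.44 Taxis 0.579 open 0.139 tilt [-0.003 -0.001] j6 0.76
t 21.02 th_tool 0.359 th_pos 0.355 r 0.0527 z 0.1592 Ftool [-9.6 -7.1 -5. ] Mz 0.321 Taxis 0.695 open 0.141 tilt [-0.003 -0.   ] j6 0.76
```

View pics/w8c.png

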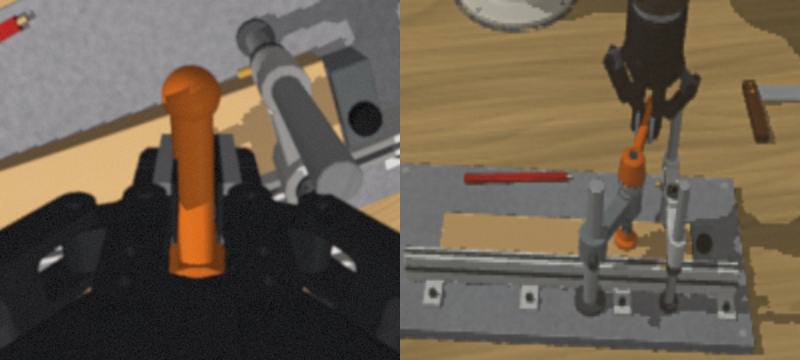

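Request:
move_arm --steps '[0,-0.02,-0.27,-0.03,0,0,-0.05,0,-0.02,-0.27,0,0,0,-0.05,0,0,0,0,0,0,0]'

```text
clock: 21.4
ee_pos: [0.5325, 0.1235, 0.1586]
tcp_rot: [0.209, 0.978, -0.0, 0.001]
contact_force: [5.2, -1.6, -2.5]
opening: 0.14
```

```bash
python3 -c "
from h import *
lev()"
```

```text
t 21.4 th_tool 0.256 th_pos 0.252 r 0.0532 z 0.1586 Ftool [-5.4  0.7  2.5] Mz 0.0 Taxis -0.034 open 0.14 tilt [-0.001 -0.   ] j6 0.65
```

Request:
move_arm --steps '[0,-0.08,0,-0.3,0,0,0,0,0,0,-0.3,0,0,0,0,0,0,-0.2,0,0,0,0,0,0,0,0,0,0]'

```text
clock: 21.9
ee_pos: [0.5327, 0.1234, 0.1662]
tcp_rot: [0.209, 0.978, -0.0, -0.0]
contact_force: [4.3, -2.2, -6.5]
opening: 0.144
```

```bash
python3 -c "
from h import *
lev()"
```

```text
t 21.9 th_tool 0.256 th_pos 0.252 r 0.0529 z 0.1662 Ftool [-4.8 -0.2  6.5] Mz -0.015 Taxis -0.003 open 0.144 tilt [ 0.    -0.001] j6 0.65
```

Request:
move_arm --steps '[0,-0.06,-0.8,0,0,0,-0.15,0,-0.06,-0.8,0,0,0,-0.15,0,-0.06,-0.8,0,0,0,-0.15,0,-0.06,-0.8,0,0,0,-0.15,0,-0.06,-0.8,0,0,0,-0.15,0,-0.06,-0.8,0,0,0,-0.15,0,-0.06,-0.8,0,0,0,-0.15,0,-0.06,-0.8,0,0,0,-0.15,0,-0.06,-0.8,0,0,0,-0.15,0,-0.06,-0.8,0,0,0,-0.15,0,-0.013,-0.374,0,0,0,-0.07,0,0,0,0,0,0,0]'

```text
clock: 23.4
ee_pos: [0.5594, 0.0526, 0.166]
tcp_rot: [-0.543, 0.84, 0.0, -0.001]
contact_force: [4.4, -1.6, -6.4]
opening: 0.133
```

```bash
python3 -c "
from h import *
lev()"
```

```text
t 23.4 th_tool -1.313 th_pos -1.323 r 0.0538 z 0.166 Ftool [-0.4 -4.7  6.4] Mz -0.224 Taxis 0.028 open 0.133 tilt [0.001 0.001] j6 -1.05
```

Lower, release to drop, then re-grip a bit higher on the handle.

Request:
move_arm --steps '[0,0,0,0.4,0,0,0,0,0,0,0.4,0,0,0,0,0,0,0,0,0,0,3,0,0,0,0,0,0,3,0,0,0,0,0,0,3,0,0,0,0,0,0]'

```text
clock: 24.15
ee_pos: [0.5595, 0.0531, 0.159]
tcp_rot: [-0.543, 0.84, 0.0, 0.0]
contact_force: [-0.0, -0.3, -0.4]
opening: 0.351
```

```bash
python3 -c "
from h import *
lev();c,p,s=snap('wrist','w9')
T=c['T_tool_cam'];Rt=Ro.from_quat(p[1]).as_matrix()
for u,v in [(276,240),(276,270),(276,300)]:
    z=np.median(c['z_map'][v-1:v+2,u-1:u+2]);o,d=ray(c,(u,v),p)
    dc=T[:3,:3].T@Rt.T@d; X=o+d*z/dc[2];print((u,v),X.round(4),'tool',(Rt.T@(X-p[0])).round(4))
"
```

```text
t 24.15 th_tool -1.315 th_pos -1.319 r 0.0533 z 0.159 Ftool [ 0.3 -0.1  0.4] Mz 0.036 Taxis 0.043 open 0.351 tilt [-0.  0.] j6 -1.05
(276, 240) [0.5487 0.0294 0.1853] tool [ 0.026   0.0001 -0.0263]
(276, 270) [0.5547 0.0426 0.1829] tool [ 0.0116  0.     -0.024 ]
(276, 300) [0.5617 0.0581 0.1796] tool [-0.0054 -0.     -0.0206]
```

View pics/w9.png

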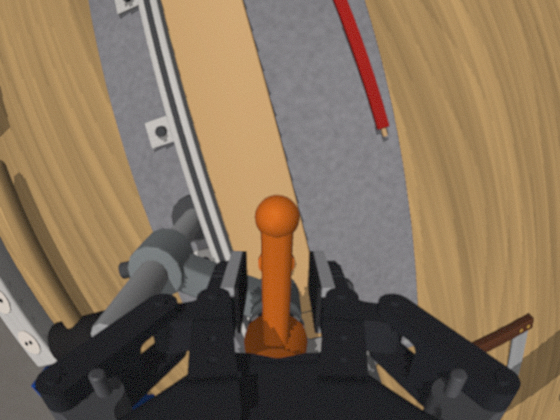

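Request:
move_arm --steps '[3,0.1,0,-0.25,0,0,0,0,0,0,0,0,0,0,0,0,0,0,0,0,0,0,0,0,0,0,0,0,0,-0.027,0.539,0.006,0,0,0.1,0,-0.027,0.539,0.012,0,0,0.1,0,-0.013,0.27,0.006,0,0,0.05]'

```text
clock: 25.08
ee_pos: [0.5481, 0.0588, 0.1615]
tcp_rot: [-0.433, 0.901, -0.001, 0.001]
contact_force: [3.5, -2.5, 2.8]
opening: 0.143
```

```bash
python3 -c "
from h import *
lev()"
```

```text
t 25.07 th_tool -1.062 th_pos -1.083 r 0.0542 z 0.1615 Ftool [-0.2 -4.3 -2.8] Mz 0.483 Taxis 0.715 open 0.143 tilt [-0.001 -0.002] j6 -0.79
```

Request:
move_arm --steps '[0,-0.008,0.27,0.006,0,0,0.05,0,-0.008,0.27,0.006,0,0,0.05]'

```text
clock: 25.32
ee_pos: [0.5441, 0.0623, 0.1614]
tcp_rot: [-0.388, 0.922, -0.001, 0.001]
contact_force: [1.3, -2.3, 3.5]
opening: 0.144
```

```bash
python3 -c "
from h import *
lev()"
```

```text
t 25.32 th_tool -0.963 th_pos -0.985 r 0.0541 z 0.1614 Ftool [ 0.7 -2.5 -3.5] Mz 0.523 Taxis 0.659 open 0.144 tilt [-0.001 -0.002] j6 -0.68
```

Request:
move_arm --steps '[0,0,0,0,0,0,0]'

```text
clock: 25.45
ee_pos: [0.5441, 0.0624, 0.1614]
tcp_rot: [-0.389, 0.921, -0.001, 0.001]
contact_force: [3.4, -3.8, 4.2]
opening: 0.145
```

```bash
python3 -c "
from h import *
lev()"
```

```text
t 25.45 th_tool -0.965 th_pos -0.984 r 0.0542 z 0.1614 Ftool [ 0.4 -5.  -4.2] Mz 0.377 Taxis 0.649 open 0.145 tilt [-0.001 -0.001] j6 -0.68
```

Request:
move_arm --steps '[0,-0.008,0.27,0.006,0,0,0.05]'

```text
clock: 25.58
ee_pos: [0.5423, 0.0642, 0.1613]
tcp_rot: [-0.366, 0.931, -0.001, 0.001]
contact_force: [1.9, -4.2, 4.9]
opening: 0.137
```

```bash
python3 -c "
from h import *
lev()"
```

```text
t 25.57 th_tool -0.915 th_pos -0.937 r 0.0541 z 0.1613 Ftool [ 1.4 -4.3 -4.9] Mz 0.549 Taxis 0.782 open 0.137 tilt [-0.001 -0.001] j6 -0.63
```

Request:
move_arm --steps '[0,-0.008,0.27,0.006,0,0,0.05]'

```text
clock: 25.7
ee_pos: [0.5404, 0.0663, 0.1613]
tcp_rot: [-0.342, 0.94, -0.001, 0.001]
contact_force: [2.3, -3.5, 5.7]
opening: 0.144
```

```bash
python3 -c "
from h import *
lev()"
```

```text
t 25.7 th_tool -0.864 th_pos -0.886 r 0.0541 z 0.1613 Ftool [ 0.5 -4.1 -5.7] Mz 0.514 Taxis 0.736 open 0.144 tilt [-0.001 -0.001] j6 -0.58
```

Request:
move_arm --steps '[0,-0.008,0.27,0.006,0,0,0.05]'

```text
clock: 25.82
ee_pos: [0.5387, 0.0684, 0.1613]
tcp_rot: [-0.318, 0.948, -0.001, 0.001]
contact_force: [3.0, -3.7, 5.0]
opening: 0.147
```

```bash
python3 -c "
from h import *
lev()"
```

```text
t 25.82 th_tool -0.814 th_pos -0.836 r 0.054 z 0.1613 Ftool [-0.1 -4.8 -5. ] Mz 0.535 Taxis 0.791 open 0.147 tilt [-0.001 -0.001] j6 -0.52
```

Request:
move_arm --steps '[0,-0.008,0.27,0,0,0,0.05]'

```text
clock: 25.95
ee_pos: [0.5372, 0.0706, 0.1612]
tcp_rot: [-0.295, 0.956, -0.001, 0.001]
contact_force: [3.4, -3.8, 4.9]
opening: 0.143
```

```bash
python3 -c "
from h import *
lev()"
```

```text
t 25.95 th_tool -0.764 th_pos -0.786 r 0.054 z 0.1612 Ftool [-0.6 -5.  -4.9] Mz 0.555 Taxis 0.827 open 0.143 tilt [-0.001 -0.001] j6 -0.47
```

Request:
move_arm --steps '[0,-0.008,0.27,0.006,0,0,0.05]'

```text
clock: 26.08
ee_pos: [0.5357, 0.0728, 0.1611]
tcp_rot: [-0.271, 0.963, -0.001, 0.0]
contact_force: [2.8, -4.5, 4.7]
opening: 0.142
```

```bash
python3 -c "
from h import *
lev()"
```

```text
t 26.07 th_tool -0.714 th_pos -0.735 r 0.0539 z 0.1611 Ftool [-0.1 -5.3 -4.7] Mz 0.599 Taxis 0.884 open 0.142 tilt [-0.001 -0.001] j6 -0.41
```

Request:
move_arm --steps '[0,-0.008,0.27,0.006,0,0,0.05]'

```text
clock: 26.2
ee_pos: [0.5343, 0.0752, 0.1611]
tcp_rot: [-0.247, 0.969, -0.001, 0.001]
contact_force: [1.8, -4.1, 4.8]
opening: 0.143
```

```bash
python3 -c "
from h import *
lev()"
```

```text
t 26.2 th_tool -0.664 th_pos -0.685 r 0.0539 z 0.1611 Ftool [ 0.4 -4.5 -4.8] Mz 0.605 Taxis 0.845 open 0.143 tilt [-0.001 -0.001] j6 -0.36
```

Request:
move_arm --steps '[0,-0.008,0.27,0.006,0,0,0.05]'

```text
clock: 26.32
ee_pos: [0.5331, 0.0776, 0.1611]
tcp_rot: [-0.222, 0.975, -0.001, 0.001]
contact_force: [1.9, -4.6, 4.9]
opening: 0.14
```

```bash
python3 -c "
from h import *
lev()"
```

```text
t 26.32 th_tool -0.614 th_pos -0.635 r 0.0538 z 0.1611 Ftool [ 0.2 -5.  -4.9] Mz 0.645 Taxis 0.911 open 0.14 tilt [-0.001 -0.001] j6 -0.3
```

Request:
move_arm --steps '[0,0,0,0,0,0,0]'

```text
clock: 26.45
ee_pos: [0.5331, 0.0776, 0.1611]
tcp_rot: [-0.223, 0.975, -0.001, 0.001]
contact_force: [2.5, -4.9, 5.1]
opening: 0.137
```

```bash
python3 -c "
from h import *
lev()"
```

```text
t 26.45 th_tool -0.615 th_pos -0.634 r 0.0538 z 0.1611 Ftool [-0.1 -5.6 -5.1] Mz 0.447 Taxis 0.745 open 0.137 tilt [-0.001 -0.001] j6 -0.3
```

Request:
move_arm --steps '[0,0,0,0,0,0,0]'

```text
clock: 26.58
ee_pos: [0.5331, 0.0775, 0.1611]
tcp_rot: [-0.223, 0.975, -0.0, 0.001]
contact_force: [0.9, -3.4, 5.4]
opening: 0.138
```

```bash
python3 -c "
from h import *
lev()"
```

```text
t 26.57 th_tool -0.616 th_pos -0.636 r 0.0538 z 0.1611 Ftool [ 0.7 -3.5 -5.4] Mz 0.495 Taxis 0.681 open 0.138 tilt [-0.001 -0.001] j6 -0.3
```

Request:
move_arm --steps '[0,-0.004,-0.27,-0.03,0,0,-0.05,0,0,0,0,0,0,0,3,0,0,0,0,0,0,3,0,0,0,0,0,0,3,0,0,0,0,0,0,3,0,0,-1.5,0,0,0,3,0,0,-3,0,0,0,3,0,0,-5,0,0,0,3,0,0,-3,0,0,0,3,0,0,0,0,0,0]'

```text
clock: 27.82
ee_pos: [0.5346, 0.0757, 0.2893]
tcp_rot: [-0.247, 0.969, -0.0, 0.002]
contact_force: [0.6, 0.2, -0.2]
opening: 0.348
```

```bash
python3 -c "
from h import *
lev();c,p,s=snap('wrist','w10');snap('scene','s10')
a=cv2.imread('pics/w10.png');b=cv2.imread('pics/s10.png')[170:290,180:390]
cv2.imwrite('pics/w10c.png',np.hstack([cv2.resize(a,(400,300)),cv2.resize(b,(400,300))]))"
```

```text
t 27.82 th_tool -0.664 th_pos -0.68 r 0.0534 z 0.2893 Ftool [-0.6 -0.1  0.2] Mz -0.013 Taxis -0.006 open 0.348 tilt [-0.005 -0.002] j6 -0.36
```

View pics/w10c.png

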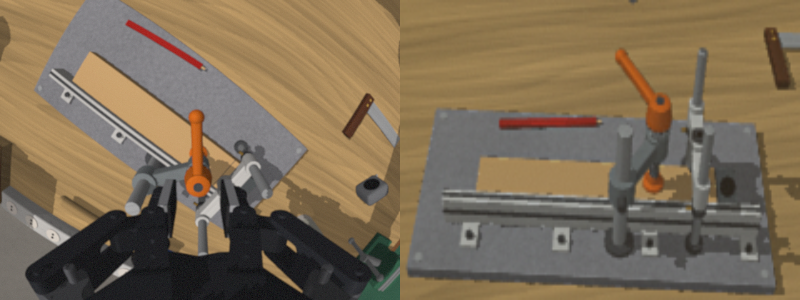

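```bash
python3 - <<'E'
from h import *
c,p=load("w10");T=c["T_tool_cam"];Rt=Ro.from_quat(p[1]).as_matrix()
def dep(u,v):
    z=np.median(c["z_map"][v-1:v+2,u-1:u+2]);o,d=ray(c,(u,v),p);dc=T[:3,:3].T@Rt.T@d;return o+d*z/dc[2]
for u,v in [(276,261),(270,261),(276,240),(275,220),(275,200),(274,165)]:
    X=dep(u,v);print((u,v),X.round(4),'r',np.linalg.norm(X[:2]-AX).round(4))
hsv=cv2.cvtColor(c["frame"],cv2.COLOR_RGB2HSV)
m=((hsv[...,0]<22)&(hsv[...,0]>10)&(hsv[...,1]>90)&(hsv[...,2]>130)).astype(np.uint8)
m[:60]=0;m[270:]=0
m=cv2.erode(m,np.ones((3,3),np.uint8));n,l,st,cen=cv2.connectedComponentsWithStats(m);k=l[120,150];print(k,st[k])
m=cv2.dilate((l==k).astype(np.uint8),np.ones((3,3),np.uint8));ys,xs=np.where(m)
J=np.array([toj(onz(c,(x,y),.046,p)) for x,y in zip(xs,ys)])
ok=(J[:,1]<.0)
for lo in np.arange(-.19,0,.03):
    s=J[(J[:,1]>lo)&(J[:,1]<lo+.03)];print(round(lo+.015,3),'front',np.percentile(s[:,0],.5).round(4),'back',s[:,0].max().round(4))
print('end',np.percentile(J[:,1],.2).round(4))
E
```

```text
(276, 261) [0.5802 0.0993 0.1795] r 0.0028
(270, 261) [0.5836 0.0951 0.1775] r 0.0072
(276, 240) [0.5648 0.0909 0.1743] r 0.0197
(275, 220) [0.548  0.0808 0.178 ] r 0.0392
(275, 200) [0.5322 0.0723 0.1806] r 0.0572
(274, 165) [0.5065 0.0576 0.1873] r 0.0868
3 [  103    74   190   195 10564]
-0.175 front -0.031 back 0.0327
-0.145 front -0.031 back 0.0327
-0.115 front -0.0309 back 0.0327
-0.085 front -0.0309 back 0.0329
-0.055 front -0.0308 back 0.0329
-0.025 front -0.0308 back 0.0328
0.005 front -0.0583 back 0.0329
end -0.2018
```

```bash
python3 -c "
from rig import *
print(close_job())"
```

```text
the job is handed in; nothing more can be done
None
```

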